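# Draw the pattern strip from under the carving boards

### The arm

A 6-joint arm with a two-finger parallel gripper is mounted at the origin on the work surface. World frame = base frame: x ahead of the robot, y to its left, z up, the work surface at z = 0. Lengths are in mm, angles in rad, forces in N, time in s.
With the tool pointing down it reaches from about 275 to 1000 mm from the base axis. Payload 8.4 kg.
Tool frame: the origin (TCP) lies midway between the tips of the shut fingers; the grasp point (between the pads) lies 19 mm behind it; y points along the fingers, z is the direction in which the jaws open and shut, and the axes are right-handed (so a half turn about y gives the same grasp; the last joint's range is limited). The gripper opens to 85 mm and grips with 20 to 120 N. Pads are 22 mm wide; open, the fingers measure 114 mm over their backs; the gripper's body (76 mm by 85 mm) begins 54 mm behind the grasp point. The pads swing forward as they close: fully open they stand 13 mm farther back than shut.
Start: joints at [-1.314, 0.353, 1.633, -0, 1.155, -0.002], TCP at [159.949, -604.189, 231.281] pointing down, gripper open.
Joint ranges: [-2.63, 2.63], [-0.92, 2.1], [0.06, 2.66], [-1.3, 4.44], [0, 2.69], [-3.02, 3.02]. Speed limits (rad/s): [2.22, 2.22, 2.79, 3.14, 3.14, 3.14].

### API

Orientations are given as [roll, pitch, yaw] about the fixed x, y, z axes, in that order (R = Rz(yaw) Ry(pitch) Rx(roll)).
In Python, from rig import r, imaging gives the robot as it stands. The module is installed in compiled form; this text tells all that it offers.
- The arm moves only by the tool send_rows, never from a script. Its argument "series" is a list of rows, each a list of 6 numbers: the shift along the tool's x, y, z in m, then the turn, a rotation vector about the tool's x, y, z in degrees. In form: [[dx, dy, dz, ax, ay, az], ...]. A call has 1 to 8 rows; each row shifts and turns the commanded pose from where the row before left it, along the tool's axes as they then stand; what a row does not reach is not made up. A row lasts 1/10 s, in which the tool goes at most 50 mm and 8.59 degrees, less where a joint would pass 70% of its speed; a pose out of reach is approached as far as the arm can. A call is refused whole if a number of a shift passes 0.05 or a number of a turn 8.59, either way. A call with a gripper value outside its range is refused whole. "gripper" is the opening, from 0 (shut) to 1 (fully open), set as the call begins (left out, the last holds). The fingers move at their own pace and stop on an object; "squeeze" is the grip in N (left out, the last holds). Time passes only in rows, so rows that do not move let the fingers close. It gives the time, the measured TCP pose, the force and the opening at its end, in the units of the state.
- r.sense(): the state, without advancing time (a new reading comes with each control period).
- imaging.grab_frame(name): name is "scene" or "top" or "wrist"; returns a dict with "frame" (480x640x3 uint8, red, green, blue), "depth" (480x640 float32, mm along the optical axis (not along the pixel's ray), 0 where there is no reading), "intrinsics" (3x3 intrinsics, pixels), "origin" and "rotation" of the camera in the world. Camera axes: x right, y down, z forward; pixel columns grow to the right and rows downward; lengths in mm; the calibration is good to about 2 mm. A picture is of the moment at which its call begins.
- r.sign_off(): hands the job in, once; it reports no verdict.
The state is a dict: "clock": time; "qpos": joint angles; "qvel": joint speeds; "joint_efforts": joint torques, N m; "eef_pos": TCP position; "tcp_rot": TCP orientation; "contact_force": force on the tool from outside, world axes, zero at the start; "wrist_torque": the same for the moment, N m; "opening": opening from 0.0 (shut) to 1.0 (fully open).
Only numpy, scipy, OpenCV 4.12 (cv2) and the standard library are available. Lean on these libraries where they do the work, as an engineer would, in place of code of your own. Each camera call takes 0.05 s, during which the arm holds its last target.

### The job

The plywood pattern strip is trapped under the stack of carving boards: draw it out endways without shifting or tipping the boards or toppling the turned post that stands on them. Then lay it flat on the blank panel, centred and in line with the panel's long edges, ready for tracing; set it down rather than drop it, and let go. Leave the panel, the hand plane, the tin and the mallet where they are.

Things in the scene. Friction and masses are not known exactly. Their poses are not given: they have to be found in the camera images.
- strip: the pattern strip: plain plywood bar 180 mm long (its y axis), 28 mm wide (its x axis), 8 mm thick, about 40 g, with a dark line along it and a dark dot near each end. Origin at the centre of its underside, z up. At the start it lies on the bench, roughly along the cradle's y axis, between its two rails, carrying part of the load; about 30 to 60 mm sticks out at each side of the stack. The two ends are alike.
- cradle: the low steel cradle that the load sits in, fixed to the bench: two rails, each 16 mm wide (x), 110 mm long (y), 8 mm high, at x = -67 mm and +67 mm, with a lug at each rail end (12 mm wide, y from 47 to 55 mm and -47 to -55 mm, 18 mm high) that keeps the lower board from sliding along y. Between the rails the bench is bare, open at both ends. Origin at its middle, on the bench
- lower_board: the bottom board of the load, pale wood, 150 mm (x) by 90 mm (y) by 22 mm, about 0.3 kg. Origin at the centre of its underside, which rests 8 mm above the bench on the strip and on the cradle's two rails. The rails alone carry the load once the strip is out.
- upper_board: the second board, loose on the lower one: 125 mm (x) by 78 mm (y) by 18 mm, about 0.18 kg. Origin at the centre of its underside; its top is 48 mm above the bench
- post: a small turned wooden post standing loose on the upper board near its middle: 32 mm foot diameter, 90 mm tall (its top 138 mm above the bench), about 60 g. Origin at the centre of its foot
- panel: the blank panel, pale wood, 80 mm (x) by 210 mm (y, its long axis) by 18 mm, loose, about 0.4 kg, lying on the bench beyond the stack. Origin at the centre of its underside
- plane: a wooden hand plane, 56 mm wide (y); its body runs from x = -80 mm to x = +120 mm from the origin, 34 mm high, handles up to 55 mm high. Origin on its underside. It lies beside the stack, on one side (cradle's +y or -y), straight across the way of the strip's end, about 35 to 75 mm from it: that side is blocked, the other is free. About 0.9 kg
- tin: a low round tin, 48 mm diameter, 46 mm high, about 0.2 kg, standing on the other side of the stack, nearer the robot than the strip's way out. Origin at the centre of its underside
- mallet: a wooden mallet lying off to one side: head 60 mm (x) by 110 mm (y) by 60 mm high, handle 26 mm thick reaching 180 mm from the origin along -x. Origin under the middle of the head. About 0.5 kg

How it is judged:
By the outcome, as a careful person would: the job done as asked, in the order asked, and still so for the second after the job is handed in, with the robot touching nothing.
It also fails if it takes over 50 s, if anything falls off the work surface, if the arm or the gripper's body presses on something with over 40 N, if the wrist force passes 120 N, or if a joint passes its speed limit or range.

## Working session

There is one attempt and no reset: what is moved stays moved. The work goes in short steps, Python scripts to look and compute and a tool call to move; the robot and the scene stay as the last step left them, time stands still between calls to the robot, and variables do not carry over. Pictures are saved under pics/ and viewed, and the job is handed in when it is done.

Besides the shell and the picture viewer there is one more tool, called after "Call:" as name([rows], argument=value, ...), one row to a line, values as JSON. send_rows: Moves the arm, as the interface text tells. Its arguments: {"type":"object","properties":{"series":{"type":"array","items":{"type":"array","items":{"type":"number"}}},"gripper":{"type":"number"},"squeeze":{"type":"number"}},"required":["series"]}

```bash
mkdir -p pics; ls
python3 - <<'E'
from rig import r, imaging
import cv2,numpy as np
s=r.sense();print(s)
for n in("scene","top"):
    d=imaging.grab_frame(n);np.savez(f"{n}0.npz",**d)
    cv2.imwrite(f"pics/{n}0.png",d["frame"][:,:,::-1]);print(n,d["intrinsics"],d["origin"],d["rotation"])
E
```

```text
pics
{'clock': 0.0, 'qpos': array([-1.31438960e+00,  3.53663579e-01,  1.63415864e+00,  1.94305921e-05,
        1.15521977e+00, -2.36656431e-03]), 'qvel': array([-0.00227161, -0.00054806, -0.00086448,  0.00015563, -0.00106918,
       -0.00110229]), 'joint_efforts': array([ 4.12846930e-03, -6.05237317e+01, -3.42062831e+01,  4.48622186e-04,
        9.34349344e-03, -4.76021057e-06]), 'eef_pos': array([ 159.83396047, -603.7012313 ,  230.54157417]), 'tcp_rot': array([-1.57224561e+00,  2.11952314e-05, -2.88282723e+00]), 'contact_force': array([-0.49130232, -0.33076147, -0.01302889]), 'wrist_torque': array([ 0.03608084, -0.05373251,  0.00553825]), 'opening': 0.9999440764688542}
scene [[616.12263557   0.         311.23557295]
 [  0.         616.12263557 249.1120769 ]
 [  0.           0.           1.        ]] [1243.00052277  306.51043543  980.38832677] [-2.41718686 -0.01382038  2.053952  ]
top [[455.86569674   0.         315.10270662]
 [  0.         455.86569674 236.1481791 ]
 [  0.           0.           1.        ]] [383.11321707 -70.05302824 959.3273387 ] [-2.99198127  0.01417005 -1.56357266]
```

View pics/scene0.png

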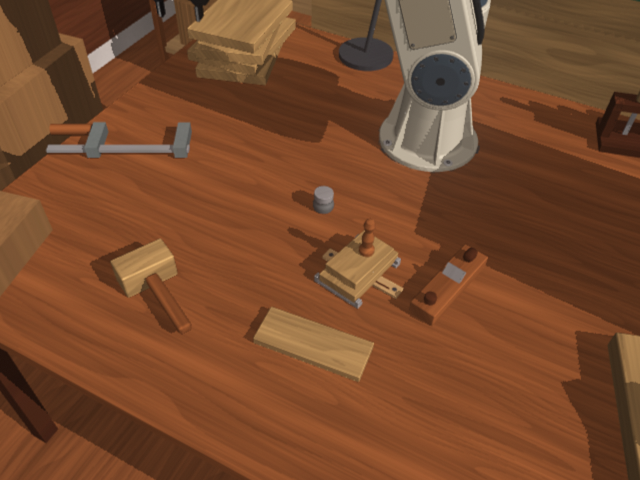

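View pics/top0.png

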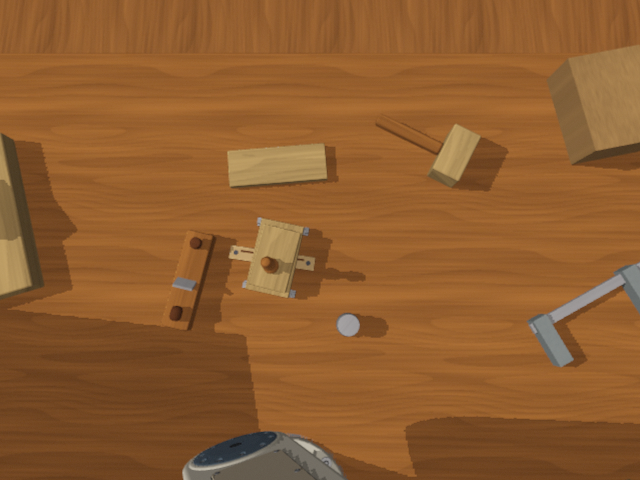

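The top view shows the plane on the left (+y side, ~(190,280)) and the strip's free end on the right at ~(314,263). The tin is at (348,325), the panel at (277,165) and the mallet at (455,155). Next I'll measure positions from the depth.

```bash
cat > h.py <<'E'
import numpy as np,cv2
from scipy.spatial.transform import Rotation as R
def cloud(d):
    K=d["intrinsics"];D=d["depth"].astype(float);v,u=np.mgrid[:480,:640]
    P=np.stack([(u-K[0,2])/K[0,0]*D,(v-K[1,2])/K[1,1]*D,D],-1)
    W=P@R.from_euler('xyz',d["rotation"]).as_matrix().T+d["origin"]
    W[D==0]=np.nan
    return W
def rect(pts):
    c,s,a=cv2.minAreaRect(pts.astype(np.float32)); return np.round(c,1),np.round(s,1),round(a,2)
E
python3 - <<'E'
from h import *
for n in("top","scene"):
    d=dict(np.load(n+"0.npz"));W=cloud(d);z=W[...,2]
    print(n,"bench z",np.nanmedian(z[:, :]), z.shape)
    if n=="top":
        print("bench near",np.nanmedian(z[200:215,330:400]),np.nanmedian(z[290:310,220:240]))
        boxes=dict(panel=(215,340,135,195),plane=(155,222,220,340),tin=(330,370,305,345),mallet=(425,490,115,195),stack=(225,325,205,305))
        for k,(a,b,c,e) in boxes.items():
            P=W[c:e,a:b].reshape(-1,3);P=P[P[:,2]>5.5]
            print(k,len(P),"zmax",P[:,2].max(),np.percentile(P[:,2],[10,50,90]),rect(P[:,:2]))
        P=W[205:305,225:325].reshape(-1,3)
        for lo,hi,nm in((5,11,'strip/rail'),(27,33,'lower'),(45,51,'upper'),(60,140,'post')):
            Q=P[(P[:,2]>lo)&(P[:,2]<hi)];print(nm,len(Q),Q.mean(0),rect(Q[:,:2]))
    c=d["frame"]
a=dict(np.load("top0.npz"))["frame"][195:310,220:370]
cv2.imwrite("pics/c.png",cv2.resize(a[:,:,::-1],None,fx=5,fy=5,interpolation=cv2.INTER_CUBIC))
E
```

```text
top bench z -0.2010006961018007 (480, 640)
bench near -0.3737237522997816 0.04617709137045267
panel 3621 zmax 23.627641863087888 [15.29627668 17.71268785 19.9620686 ] (array([696.7,  38.3]), array([116.9, 230. ]), 4.78)
plane 2987 zmax 57.78598141133057 [28.63473052 33.97233717 49.17825577] (array([424.5, 196.6]), array([108.3, 220.3]), 89.82)
tin 438 zmax 50.991065967739814 [18.47339706 45.30461049 47.51689262] (array([ 344.6, -122.3]), array([44. , 45.9]), 45.55)
mallet 2056 zmax 64.51750582720001 [35.02629357 58.5027032  61.07425994] (array([ 705.5, -322.7]), array([110.9, 112.6]), 64.14)
stack 3839 zmax 141.2856900428469 [ 8.85407071 46.52181033 50.1298709 ] (array([482.5,  34.3]), array([180.2, 155.9]), 75.1)
strip/rail 557 [480.44603292  35.93806147   7.90720433] (array([485.5,  35.1]), array([181.4, 179.9]), 6.72)
lower 704 [481.56779326  25.36445412  29.8664426 ] (array([479.1,  26.8]), array([ 90.1, 149.9]), 78.04)
upper 2009 [476.70429339  24.38944133  47.87334933] (array([475.9,  25.6]), array([ 78.2, 124.9]), 76.22)
post 201 [457.25582679  28.49619355 110.99358295] (array([457.7,  30.5]), array([25.4, 26.4]), 16.86)
scene bench z -0.6807085669905746 (480, 640)
```

View pics/c.png

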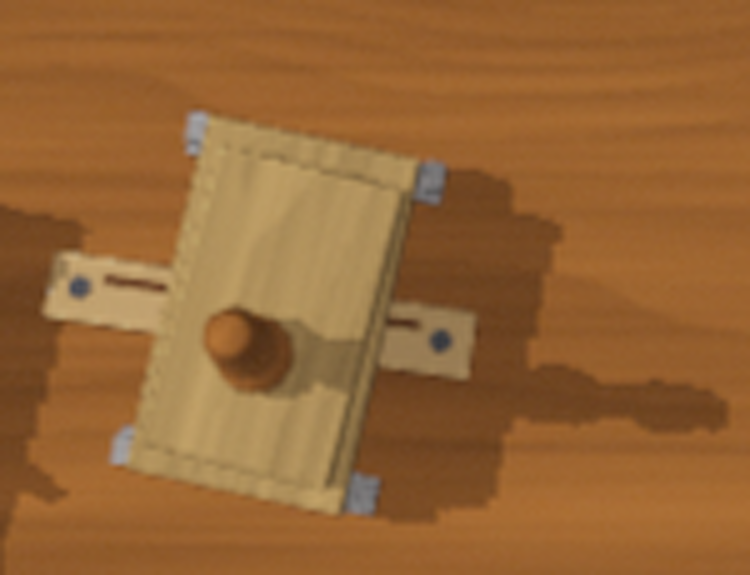

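The close-up shows the strip ends poking out on both sides, with dots at crop (78,287) and (440,341). The right end (−y) is free. Next I'll fit the strip and the panel precisely.

Run:
```python
from h import *
d=dict(np.load("top0.npz"));W=cloud(d);f=d["frame"]
K=d["intrinsics"];Rm=R.from_euler('xyz',d["rotation"]).as_matrix()
def px2w(u,v,z):
    r=Rm@np.array([(u-K[0,2])/K[0,0],(v-K[1,2])/K[1,1],1]);o=d["origin"];return o+r*(z-o[2])/r[2]
L=px2w(220+78/5-.4,195+287/5-.4,8);Rr=px2w(220+440/5-.4,195+341/5-.4,8)
print("dots",L,Rr,np.linalg.norm(L-Rr),"mid",(L+Rr)/2,"yaw of y",np.degrees(np.arctan2(*(L-Rr)[[1,0]])))
def seg(zlo,zhi,box,zc):
    a,b,c,e=box;m=np.zeros((480,640),bool);z=W[...,2];m[c:e,a:b]=((z>zlo)&(z<zhi))[c:e,a:b];
    return m
for nm,box,lo,hi in(("stripR",(296,320,250,276),4,12),("stripL",(225,252,240,265),4,12),):
    m=seg(lo,hi,box,8);P=W[m];print(nm,len(P),rect(P[:,:2]),P[:,2].mean())
for nm,box,z0 in (("panel",(215,340,135,195),18),("plane",(155,222,220,340),34),):
    m=seg(z0-2.5,z0+2.5,box,0).astype(np.uint8);m=cv2.morphologyEx(m,cv2.MORPH_CLOSE,np.ones((5,5)));m=cv2.morphologyEx(m,cv2.MORPH_OPEN,np.ones((5,5)))
    P=W[m>0];print(nm,len(P),rect(P[:,:2]),np.median(P[:,2]))
# panel top corners via colour contour crop
a=f[130:200,215:345]
cv2.imwrite("pics/p.png",cv2.resize(a[:,:,::-1],None,fx=6,fy=6,interpolation=cv2.INTER_CUBIC))
```

```text
dots [491.82907278 112.42244339   8.        ] [469.94472564 -40.24128271   8.        ] 154.2243103946007 mid [480.88689921  36.09058034   8.        ] yaw of y 81.8422249606218
stripR 240 (array([468.2, -37.3]), array([41. , 32.7]), 76.36) 7.688713982203518
stripL 289 (array([497.8, 102.4]), array([54.2, 44.1]), 82.54) 7.816285327912231
panel 3520 (array([nan, nan]), array([0., 0.]), 0.0) nan
plane 2176 (array([nan, nan]), array([0., 0.]), 0.0) nan
```

View pics/p.png

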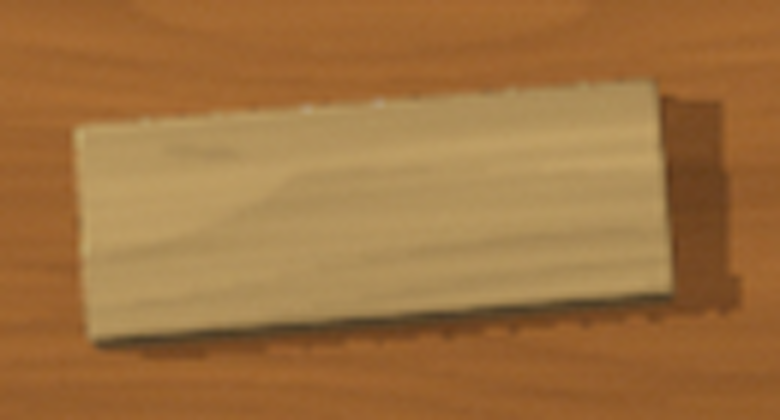

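```bash
cat >> h.py <<'E'
def plan(pos,rpy,tpos,trpy,step=45.,ang=8.):
    R0=R.from_euler('xyz',rpy);R1=R.from_euler('xyz',trpy);p0=np.array(pos,float);p1=np.array(tpos,float)
    rv=(R0.inv()*R1).as_rotvec(degrees=True)
    n=int(max(1,np.ceil(np.linalg.norm(p1-p0)/step),np.ceil(np.linalg.norm(rv)/ang)))
    rows=[];C=R0;p=p0.copy()
    for i in range(n):
        dp=C.inv().apply((p1-p)/(n-i))/1000
        row=[*np.round(dp,4),*np.round(rv/n,2)];p=p+C.apply(np.array(row[:3])*1000);C=C*R.from_rotvec(row[3:],degrees=True)
        rows.append([float(x) for x in row])
    print(n,"rows end",p.round(1),C.as_euler('xyz').round(4))
    for i in range(0,n,8): print(rows[i:i+8])
E
python3 - <<'E'
from h import *
d=dict(np.load("top0.npz"))
K=d["intrinsics"];Rm=R.from_euler('xyz',d["rotation"]).as_matrix()
def px2w(u,v,z):
    r=Rm@np.array([(u-K[0,2])/K[0,0],(v-K[1,2])/K[1,1],1]);o=d["origin"];return o+r*(z-o[2])/r[2]
c=np.array([px2w(215+u/6-.42,130+v/6-.42,18)[:2] for u,v in((77,128),(656,82),(671,295),(92,340))])
print(c,c.mean(0),[np.linalg.norm(c[i]-c[(i+1)%4]) for i in range(4)])
for v in (c[0]-c[1],c[3]-c[2]):print(np.degrees(np.arctan2(v[1],v[0])))
p=[159.95,-604.19,231.28];q=[-1.572,0,-2.883]
plan(p,q,[440,-210,200],[-np.pi/2,0,np.radians(-98.16)])
E
```

```text
[[709.72286317 134.65313511]
 [727.38588138 -73.20695681]
 [648.57612711 -78.86861929]
 [631.45069145 126.49722726]] [679.28389078  27.26869657] [np.float64(208.60920407963835), np.float64(79.01285838875212), np.float64(206.07865361366348), np.float64(78.69594462115788)]
94.85707004998146
94.76685987042913
11 rows end [ 440. -210.  200.] [-1.5698e+00  1.0000e-04 -1.7138e+00]
[[-0.0338, 0.0029, -0.0281, 0.01, -6.09, -0.0], [-0.0366, 0.0029, -0.0244, 0.01, -6.09, -0.0], [-0.0389, 0.0029, -0.0204, 0.01, -6.09, -0.0], [-0.0409, 0.0029, -0.0161, 0.01, -6.09, -0.0], [-0.0424, 0.0028, -0.0117, 0.01, -6.09, -0.0], [-0.0434, 0.0029, -0.0071, 0.01, -6.09, -0.0], [-0.0439, 0.0028, -0.0025, 0.01, -6.09, -0.0], [-0.0439, 0.0029, 0.0022, 0.01, -6.09, -0.0]]
[[-0.0434, 0.0028, 0.0068, 0.01, -6.09, -0.0], [-0.0425, 0.0029, 0.0114, 0.01, -6.09, -0.0], [-0.041, 0.0028, 0.0157, 0.01, -6.09, -0.0]]
```

Call:
send_rows([
  [-0.034,0.003,-0.028,0,-6.1,0],
  [-0.037,0.003,-0.024,0,-6.1,0],
  [-0.039,0.003,-0.02,0,-6.1,0],
  [-0.041,0.003,-0.016,0,-6.1,0],
  [-0.042,0.003,-0.012,0,-6.1,0],
  [-0.043,0.003,-0.007,0,-6.1,0],
  [-0.044,0.003,-0.0025,0,-6.1,0],
  [-0.044,0.003,0.002,0,-6.1,0],
], gripper=0.55)

```text
clock: 0.9
eef_pos: [364.4, -316.4, 207.0]
tcp_rot: [-1.571, 0.0, -2.027]
contact_force: [0.7, -0.0, 0.1]
opening: 0.548
```

Call:
send_rows([
  [-0.043,0.003,0.007,0,-6.1,0],
  [-0.042,0.003,0.011,0,-6.1,0],
  [-0.041,0.003,0.016,0,-6.1,0],
  [0,0,0,0,0,0],
  [0,0,0,0,0,0],
])

```text
clock: 1.4
eef_pos: [439.8, -210.3, 198.0]
tcp_rot: [-1.572, 0.0, -1.71]
contact_force: [0.2, -0.1, 0.1]
opening: 0.551
```

Run:
```python
from rig import r, imaging
from h import *
s=r.sense();print(s["clock"],s["qpos"],s["eef_pos"],s["tcp_rot"],s["opening"],s["contact_force"])
d=imaging.grab_frame("wrist");np.savez("w0.npz",**d);cv2.imwrite("pics/w0.png",d["frame"][:,:,::-1]);print(d["intrinsics"],d["origin"],d["rotation"])
```

```text
1.4 [-4.48980351e-01  1.77606025e-01  1.95410420e+00 -2.61431772e-04
  1.01065413e+00 -3.10008878e-01] [ 439.84017927 -210.33339757  197.97962113] [-1.57159879e+00  2.46067800e-05 -1.70962882e+00] 0.5506118739804747 [ 0.16669616 -0.1393181   0.09572491]
[[380.48494558   0.         319.75319063]
 [  0.         380.48494558 235.43497637]
 [  0.           0.           1.        ]] [ 449.42016915 -134.91764174  340.03081442] [ 2.84053058e+00  1.26622451e-03 -1.39283434e-01]
```

View pics/w0.png

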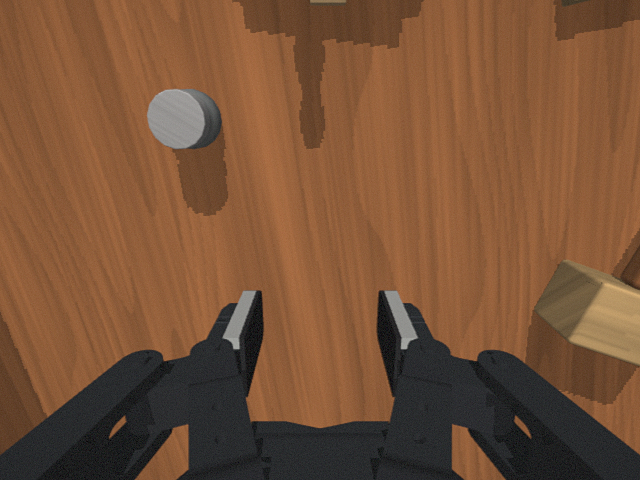

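The wrist image shows both pads, with front edges around (250,292) and (388,292), and the tin at (185,120). The wrist camera sits 76 mm ahead of the tool and 142 mm above it, so a vertical grasp would bring it right over the post. I'll tilt the tool back 15°.

Run:
```python
from h import *
d=dict(np.load("w0.npz"));W=cloud(d)
T=R.from_euler('xyz',[-1.5716,0,-1.7096]);t=np.array([439.84,-210.33,197.98])
L=T.inv().apply((W-t).reshape(-1,3)).reshape(W.shape)
m=(W[...,2]>60)&(np.arange(480)[:,None]>250)
print("cam in tool",T.inv().apply(d["origin"]-t))
P=L[m];P=P[np.isfinite(P).all(1)]
for s in(1,-1):
    Q=P[(P[:,2]*s>0)&(P[:,1]>-40)];print(len(Q),"tip y",np.percentile(Q[:,1],[90,98,100]),"x",np.percentile(Q[:,0],[1,99]),"z",np.percentile(Q[:,2],[1,99]))
for (u,v) in((250,294),(245,320),(388,294),(398,320),(238,345)):print(u,v,L[v,u].round(1))
g=W[:,:,2];print("strip tip",[W[1,u].round(1) for u in(315,328,340)])
```

```text
cam in tool [ -76.01255611 -142.05000835   -1.06006557]
3342 tip y [137.44076481 137.72816658 137.79753285] x [-11.81084358 115.37742803] z [ 22.0460364  263.07028635]
2791 tip y [-10.60021448  -5.43746144  -1.79051796] x [-11.82590748  10.11888513] z [-38.03433738 -24.52239436]
250 294 [-11.2  -9.1 -28. ]
245 320 [-11.2 -28.8 -26.2]
388 294 [-11.1  -9.   25.1]
398 320 [-10.9 -28.3  25.2]
238 345 [ -8.1 -38.7 -26.7]
strip tip [array([457.2, -50. ,   8. ]), array([467.1, -51.2,   7.3]), array([nan, nan, nan])]
```

Run:
```python
from h import *
T=R.from_euler('xyz',[-np.pi/2,0,np.radians(-98.16)])*R.from_euler('z',15,degrees=True)
print(T.as_euler('xyz'))
plan([439.84,-210.33,197.98],[-1.5716,0,-1.7096],[470,-40,60],T.as_euler('xyz'))
```

```text
[-1.57079633  0.26179939 -1.71321519]
5 rows end [470. -40.  60.] [-1.5712  0.2618 -1.7133]
[[-0.0346, 0.0276, 0.0013, 0.01, 0.04, 3.0], [-0.0331, 0.0294, 0.0012, 0.01, 0.04, 3.0], [-0.0315, 0.031, 0.0012, 0.01, 0.04, 3.0], [-0.0298, 0.0327, 0.0012, 0.01, 0.04, 3.0], [-0.0281, 0.0342, 0.0012, 0.01, 0.04, 3.0]]
```

Call:
send_rows([
  [-0.035,0.0275,0.0013,0,0,3.0],
  [-0.033,0.0295,0.0012,0,0.1,3.0],
  [-0.0315,0.031,0.0012,0,0,3.0],
  [-0.03,0.0325,0.0012,0,0.1,3.0],
  [-0.028,0.034,0.0012,0,0,3.0],
  [0,0,0,0,0,0],
  [0,0,0,0,0,0],
  [0,0,0,0,0,0],
], gripper=0.5)

```text
clock: 2.25
eef_pos: [470.9, -42.2, 61.5]
tcp_rot: [-1.57, 0.261, -1.716]
contact_force: [-0.5, -0.1, 0.1]
opening: 0.499
```

Run:
```python
from rig import r, imaging
from h import *
s=r.sense();print(s["clock"],s["qpos"],s["eef_pos"],s["tcp_rot"],s["opening"],s["contact_force"])
d=imaging.grab_frame("wrist");np.savez("w1.npz",**d);cv2.imwrite("pics/w1.png",d["frame"][:,:,::-1])
d=imaging.grab_frame("top");np.savez("t1.npz",**d);cv2.imwrite("pics/t1.png",d["frame"][:,:,::-1])
```

```text
2.25 [-0.27894238  0.39406944  2.08593585  0.3912439   0.7347841  -0.43474121] [470.87423391 -42.16530064  61.48924688] [-1.56965377  0.26074326 -1.71632574] 0.4987947954020263 [-0.48054762 -0.14898222  0.13316323]
```

View pics/w1.png

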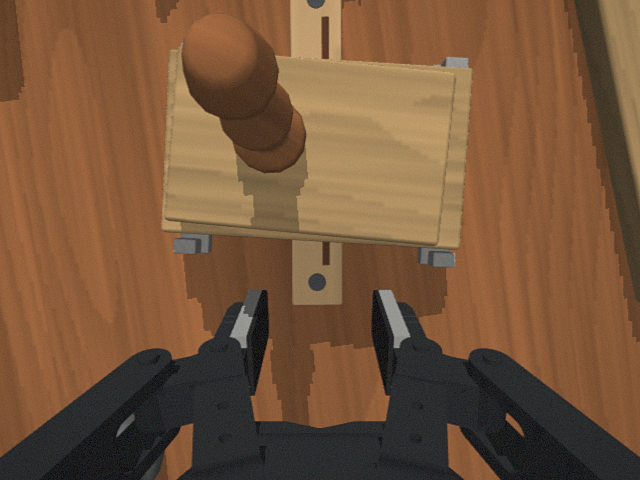

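The wrist view shows the strip vertical in the image and centred between the pads, with the near dot at (317,282) and the end at row 304. I'll work out the offset.

```bash
cat >> h.py <<'E'
def px2w(d,u,v,z):
    K=d["intrinsics"];Rm=R.from_euler('xyz',d["rotation"]).as_matrix()
    r=Rm@np.array([(u-K[0,2])/K[0,0],(v-K[1,2])/K[1,1],1]);o=d["origin"];return o+r*(z-o[2])/r[2]
E
python3 - <<'E'
from h import *
d=dict(np.load("w1.npz"))
a=px2w(d,317,282,8);b=px2w(d,316,3,8);e=px2w(d,317,304,8);l=px2w(d,292.5,290,8);rr=px2w(d,342,290,8)
T=R.from_euler('xyz',[-1.5697,0.2607,-1.7163]);t=np.array([470.87,-42.17,61.49])
for x in(a,b,e,l,rr):print(x.round(1),T.inv().apply(x-t).round(1))
print("pads",T.inv().apply(cloud(d)[[294,294],[247,395]]-t))
print(np.degrees(np.arctan2(*(b-a)[[1,0]])), np.linalg.norm(l-rr))
u=(b-a)/np.linalg.norm(b-a); g=e+13*u;g[2]=1.5;print("grasp",g)
plan([470.87,-42.17,61.49],[-1.5697,.2607,-1.7163],g,[-1.5708,.2618,-1.7132],step=20)
E
```

```text
[468.6 -39.5   8. ] [11.5 52.3 -2.7]
[490.2 110.4   8. ] [-134.8   91.3   -3.1]
[466.8 -51.7   8. ] [23.5 49.1 -2.7]
[454.5 -41.9   8. ] [ 15.9  51.1 -16.3]
[481.7 -46.    8. ] [15.9 51.1 11.2]
pads [[-10.92525181  -8.81861282 -29.12349869]
 [ 21.95175046  58.52997208  42.4630208 ]]
81.80755602249046 27.536352055370685
grasp [468.67194393 -38.82596231   1.5       ]
4 rows end [468.7 -38.8   1.5] [-1.571   0.2621 -1.7134]
[[0.0031, 0.0147, -0.0007, -0.03, -0.04, 0.02], [0.0032, 0.0147, -0.0007, -0.03, -0.04, 0.02], [0.0031, 0.0147, -0.0006, -0.03, -0.04, 0.02], [0.0032, 0.0146, -0.0007, -0.03, -0.04, 0.02]]
```

Call:
send_rows([
  [0.003,0.0147,-0.0004,0,0,0],
  [0.003,0.0147,-0.0004,0,0,0],
  [0.003,0.0147,-0.0004,0,0,0],
  [0.003,0.014,-0.0004,0,0,0],
  [0,0,0,0,0,0],
  [0,0,0,0,0,0],
])

```text
clock: 2.95
eef_pos: [469.2, -37.2, 1.7]
tcp_rot: [-1.571, 0.262, -1.716]
contact_force: [-0.7, 0.1, -1.0]
opening: 0.501
```

Run:
```python
from rig import r, imaging
from h import *
s=r.sense();print(s["clock"],s["eef_pos"],s["tcp_rot"],s["opening"],s["contact_force"])
d=imaging.grab_frame("wrist");np.savez("w2.npz",**d);cv2.imwrite("pics/w2.png",d["frame"][:,:,::-1])
```

```text
2.95 [469.21114124 -37.19023377   1.70627323] [-1.57140059  0.26184772 -1.71551824] 0.5014385705363716 [-0.74741688  0.11955103 -1.00758236]
```

View pics/w2.png

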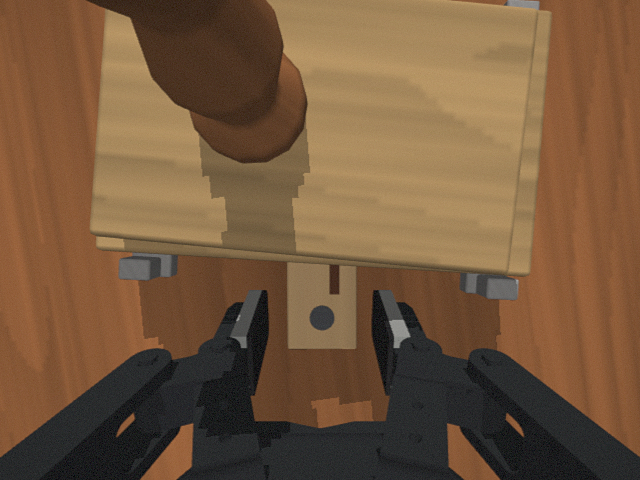

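The strip (columns 288–356) is centred between the pads (268–372), and everything is clear. I'll close the gripper.

Call:
send_rows([
  [0,0,0,0,0,0],
  [0,0,0,0,0,0],
  [0,0,0,0,0,0],
  [0,0,0,0,0,0],
  [0,0,0,0,0,0],
  [0,0,0,0,0,0],
], gripper=0, squeeze=45)

```text
clock: 3.6
eef_pos: [469.5, -37.2, 2.3]
tcp_rot: [-1.57, 0.262, -1.715]
contact_force: [-1.6, -1.8, 6.0]
opening: 0.312
```

Run:
```python
from rig import r, imaging
from h import *
s=r.sense();print(s["clock"],s["eef_pos"],s["tcp_rot"],s["opening"],s["contact_force"])
d=imaging.grab_frame("wrist");np.savez("w3.npz",**d);cv2.imwrite("pics/w3.png",d["frame"][:,:,::-1])
```

```text
3.6 [469.48534886 -37.18397983   2.25484861] [-1.57015467  0.26171436 -1.71487198] 0.3122445153730095 [-1.56428655 -1.75563249  6.02775176]
```

View pics/w3.png

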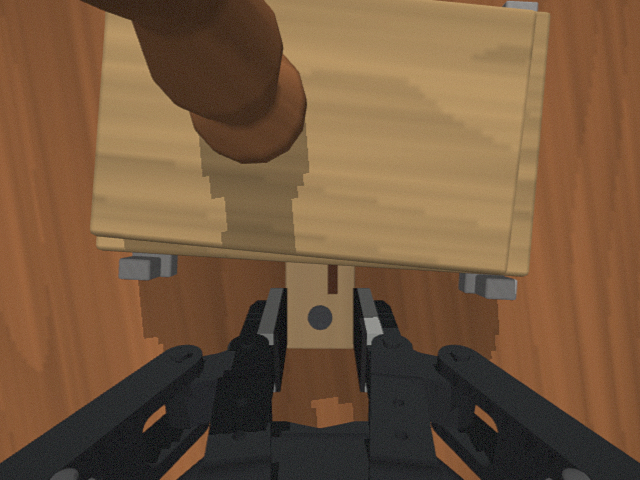

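Call:
send_rows([
  [0.001,-0.0007,0,0,0,0],
  [0.002,-0.0005,0,0,0,0],
  [0.004,-0.0011,0,0,0,0],
  [0.006,-0.0016,0,0,0,0],
  [0.008,-0.0021,0,0,0,0],
  [0.008,-0.0021,0,0,0,0],
  [0.008,-0.0022,0,0,0,0],
  [0.008,-0.0021,0,0,0,0],
])

```text
clock: 4.45
eef_pos: [462.4, -83.0, 2.3]
tcp_rot: [-1.572, 0.263, -1.716]
contact_force: [2.5, 8.0, 7.4]
opening: 0.305
```

Run:
```python
from rig import r, imaging
from h import *
s=r.sense();print(s["clock"],s["eef_pos"],s["tcp_rot"],s["opening"],s["contact_force"])
d=imaging.grab_frame("wrist");np.savez("w4.npz",**d);cv2.imwrite("pics/w4.png",d["frame"][:,:,::-1])
```

```text
4.45 [462.4006573  -83.01657555   2.254265  ] [-1.57165907  0.26320059 -1.71570517] 0.3054910711111846 [2.5454989 7.9702039 7.427957 ]
```

View pics/w4.png

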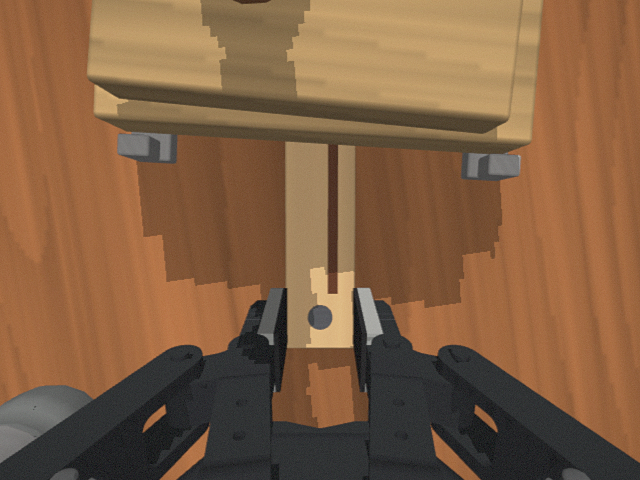

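Call:
send_rows([
  [0.0085,-0.0026,0,0,0,0],
  [0.0097,-0.0026,0,0,0,0],
  [0.0097,-0.0026,0,0,0,0],
  [0.0097,-0.0026,0,0,0,0],
  [0.0097,-0.0026,0,0,0,0],
  [0.0097,-0.0026,0,0,0,0],
  [0.0097,-0.0026,0,0,0,0],
  [0.0087,-0.0023,0,0,0,0],
])

```text
clock: 5.3
eef_pos: [450.9, -161.1, 2.3]
tcp_rot: [-1.572, 0.263, -1.716]
contact_force: [1.0, 5.6, 5.4]
opening: 0.313
```

Run:
```python
from rig import r, imaging
from h import *
s=r.sense();print(s["clock"],s["eef_pos"],s["tcp_rot"],s["opening"],s["contact_force"])
d=imaging.grab_frame("top");np.savez("t5.npz",**d);cv2.imwrite("pics/t5.png",cv2.resize(d["frame"][190:340,220:420,::-1],None,fx=4,fy=4))
```

```text
5.3 [ 450.91249757 -161.09134567    2.25946388] [-1.57161428  0.26256607 -1.7157696 ] 0.31254674498420537 [0.97327913 5.58353222 5.42028363]
```

View pics/t5.png

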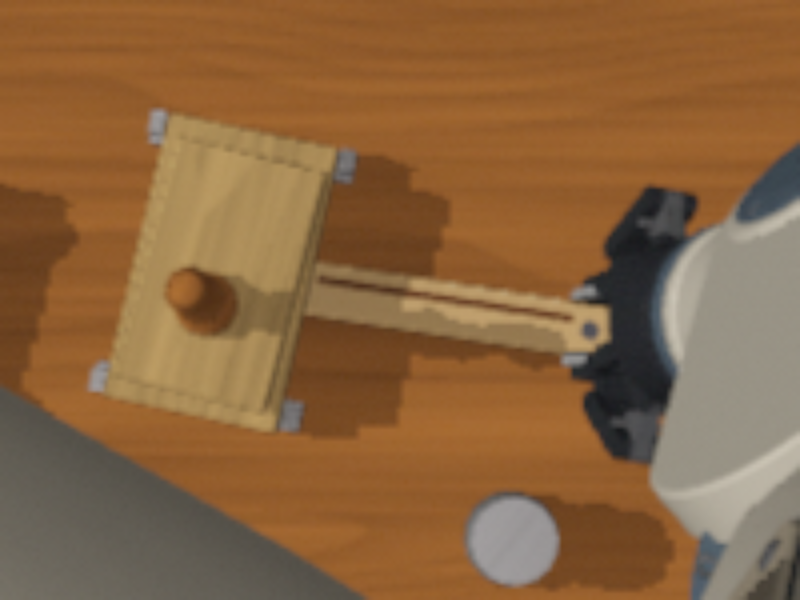

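The strip is following the gripper, and the stack, post and tin haven't moved. I'll draw it the rest of the way out.

Call:
send_rows([
  [0.008,-0.0022,0,0,0,0],
  [0.008,-0.0022,0,0,0,0],
  [0.008,-0.0022,0,0,0,0],
  [0.008,-0.0022,0,0,0,0],
  [0.008,-0.0022,0,0,0,0],
  [0.006,-0.0016,0,0,0,0],
  [0,0,0,0,0,0],
  [0,0,0,0,0,0],
])

```text
clock: 6.15
eef_pos: [444.5, -208.3, 2.3]
tcp_rot: [-1.571, 0.261, -1.715]
contact_force: [-0.6, -0.8, 1.3]
opening: 0.307
```

Run:
```python
from rig import r, imaging
from h import *
s=r.sense();print(s["clock"],s["eef_pos"],s["tcp_rot"],s["opening"],s["contact_force"])
d=imaging.grab_frame("top");np.savez("t6.npz",**d);cv2.imwrite("pics/t6.png",cv2.resize(d["frame"][190:340,220:420,::-1],None,fx=4,fy=4))
W=cloud(d)
P=W[205:305,225:325].reshape(-1,3)
for lo,hi,nm in((27,33,'lower'),(45,51,'upper'),(60,140,'post')):
    Q=P[(P[:,2]>lo)&(P[:,2]<hi)];print(nm,len(Q),Q.mean(0),rect(Q[:,:2]))
```

```text
6.15 [ 444.52304487 -208.3214825     2.28365745] [-1.57056074  0.26093725 -1.71543101] 0.3071119077672754 [-0.57734636 -0.82041834  1.25233162]
lower 379 [530.1060708   17.862882    29.82008973] (array([509.1,  19.2]), array([89.8, 87.5]), 78.35)
upper 1072 [506.46670252  16.80916502  47.83312438] (array([501.4,  17.9]), array([78. , 71.8]), 76.06)
post 0 [nan nan nan] (array([0., 0.]), array([0., 0.]), 0.0)<stdin>:8: RuntimeWarning: Mean of empty slice.
  ret = um.true_divide(
```

View pics/t6.png

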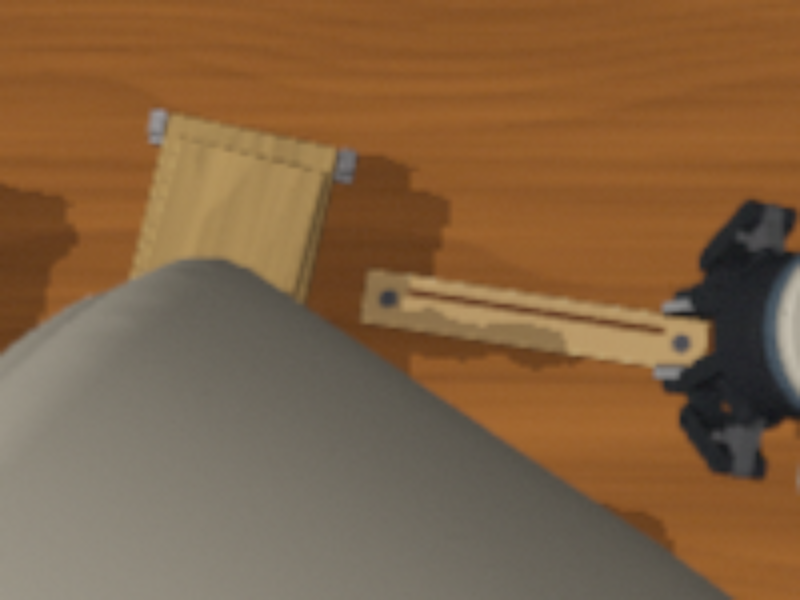

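The strip is fully clear of the stack. I'll release it and regrasp at the middle with the tool vertical.

Run:
```python
from h import *
plan([444.5,-208.3,2.3],[-1.571,.261,-1.7154],[444.5,-208.3,50],[-1.5708,.2618,-1.7154],step=25)
plan([444.5,-208.3,50],[-1.5708,.2618,-1.7154],[455.4,-132.1,50],[-1.5708,0,-1.7138],step=25)
```

```text
2 rows end [ 444.5 -208.3   50. ] [-1.5707  0.2617 -1.7154]
[[-0.0062, -0.023, -0.0, 0.01, -0.0, 0.02], [-0.0061, -0.0231, -0.0, 0.01, -0.0, 0.02]]
4 rows end [ 455.3 -132.1   50. ] [-1.5706  0.     -1.714 ]
[[-0.0186, 0.005, -0.0, -0.0, -0.02, -3.75], [-0.0189, 0.0037, -0.0001, -0.0, -0.02, -3.75], [-0.0191, 0.0025, -0.0, -0.0, -0.02, -3.75], [-0.0191, 0.0013, -0.0001, -0.0, -0.02, -3.75]]
```

Call:
send_rows([
  [0,0,0,0,0,0],
  [0,0,0,0,0,0],
  [0,0,0,0,0,0],
  [0,0,0,0,0,0],
], gripper=0.5)

```text
clock: 6.6
eef_pos: [444.2, -207.5, 2.2]
tcp_rot: [-1.572, 0.262, -1.715]
contact_force: [-0.2, -0.7, -1.1]
opening: 0.498
```

Call:
send_rows([
  [-0.006,-0.023,0,0,0,0],
  [-0.006,-0.023,0,0,0,0],
  [-0.0186,0.005,0,0,0,-3.75],
  [-0.019,0.0037,0,0,0,-3.75],
  [-0.019,0.0025,0,0,0,-3.75],
  [-0.019,0.0013,0,0,0,-3.75],
  [0,0,0,0,0,0],
  [0,0,0,0,0,0],
])

```text
clock: 7.4
eef_pos: [455.5, -131.1, 49.9]
tcp_rot: [-1.571, 0.001, -1.712]
contact_force: [0.3, 0.1, -0.5]
opening: 0.503
```

Run:
```python
from rig import r, imaging
from h import *
s=r.sense();print(s["clock"],s["eef_pos"],s["tcp_rot"],s["opening"],s["contact_force"])
d=imaging.grab_frame("wrist");np.savez("w7.npz",**d);cv2.imwrite("pics/w7.png",d["frame"][:,:,::-1])
d=imaging.grab_frame("top");np.savez("t7.npz",**d);cv2.imwrite("pics/t7.png",cv2.resize(d["frame"][190:340,220:420,::-1],None,fx=4,fy=4))
```

```text
7.4 [ 455.48928205 -131.14767631   49.93870449] [-1.57132609e+00  6.68324944e-04 -1.71236828e+00] 0.5033088513337878 [ 0.34884323  0.09123434 -0.52009035]
```

View pics/w7.png

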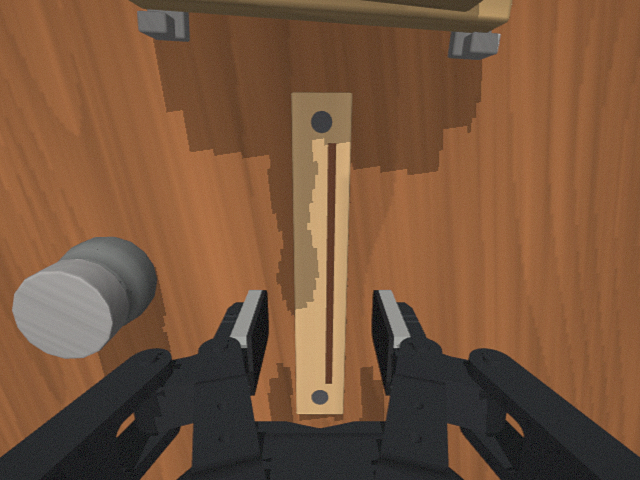

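View pics/t7.png

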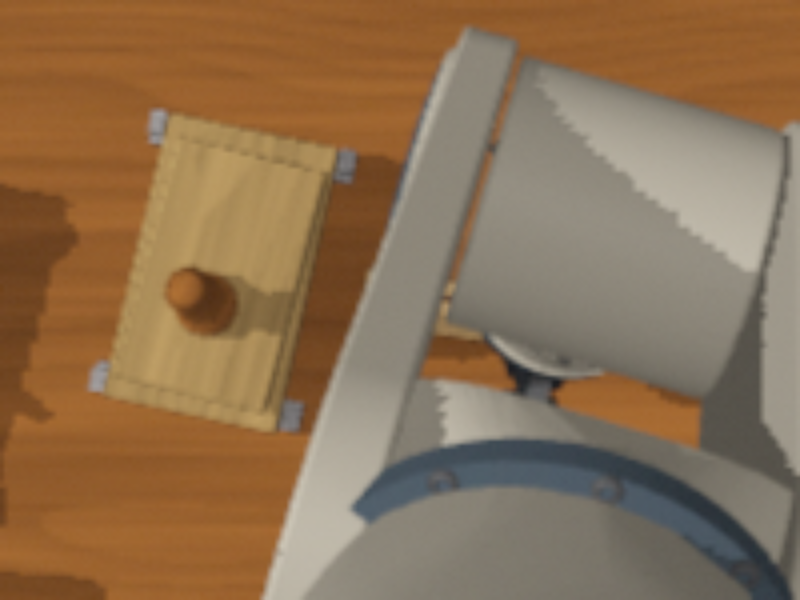

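The stack and post are intact, and the strip lies straight between the pads with its dots at (321,122) and (319.5,397). I'll compute its centre.

Run:
```python
from h import *
d=dict(np.load("w7.npz"))
a=px2w(d,321,121.5,8);b=px2w(d,319.5,397,8);m=(a+b)/2
T=R.from_euler('xyz',[-1.5713,0,-1.7124]);t=np.array([455.49,-131.15,49.94])
print(a,b,m,np.linalg.norm(a-b),np.degrees(np.arctan2(*(a-b)[[1,0]])),T.inv().apply(m-t))
```

```text
[465.36899502 -57.61599651   8.        ] [ 442.88192972 -209.87235145    8.        ] [ 454.12546237 -133.74417398    8.        ] 153.90797810784082 81.59859946972713 [ 2.76078719 41.94049068 -0.96363756]
```

Call:
send_rows([
  [0.001,0.016,0,0,0.1,0],
  [0.001,0.016,0,0,0.1,0],
  [0.001,0.0155,0,0,0,0],
  [0,0,0,0,0,0],
  [0,0,0,0,0,0],
])

```text
clock: 8.0
eef_pos: [454.5, -135.8, 2.3]
tcp_rot: [-1.572, 0.0, -1.72]
contact_force: [-0.9, -0.2, -0.9]
opening: 0.498
```

Call:
send_rows([
  [0,0,0,0,0,0],
  [0,0,0,0,0,0],
  [0,0,0,0,0,0],
  [0,0,0,0,0,0],
  [0,0,0,0,0,0],
], gripper=0, squeeze=40)

```text
clock: 8.5
eef_pos: [455.4, -135.3, 3.2]
tcp_rot: [-1.57, -0.001, -1.718]
contact_force: [-2.1, -2.0, 6.9]
opening: 0.305
```

Run:
```python
from rig import r, imaging
from h import *
s=r.sense();print(s["clock"],s["eef_pos"],s["tcp_rot"],s["opening"],s["contact_force"])
d=imaging.grab_frame("wrist");np.savez("w8.npz",**d);cv2.imwrite("pics/w8.png",d["frame"][:,:,::-1])
```

```text
8.5 [ 455.42191474 -135.34207625    3.18612271] [-1.56992264e+00 -5.01572429e-04 -1.71827321e+00] 0.3054504066555736 [-2.06494752 -1.96456163  6.92661718]
```

View pics/w8.png

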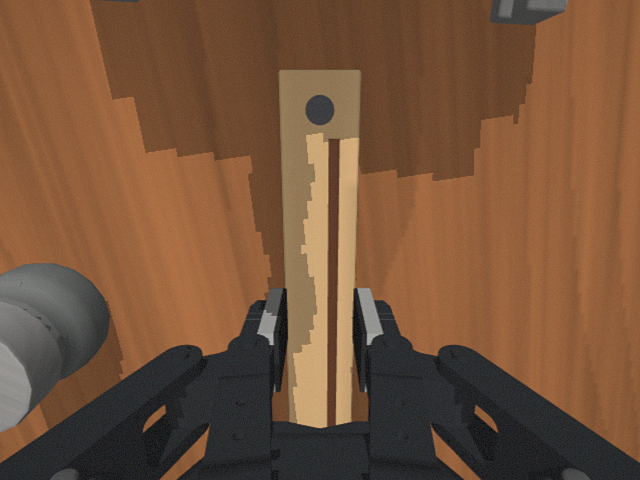

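Run:
```python
from h import *
d=dict(np.load("w8.npz"))
T=R.from_euler('xyz',[-1.57,0,-1.718]);t=np.array([455.42,-135.34,3.19])
for (u,v) in((319.5,110),(279.5,70.5),(360.5,70.5),(285,200),(357.5,200)):
    a=px2w(d,u,v,8);print(u,v,a.round(1),T.inv().apply(a-t).round(2))
plan(t,[-1.57,0,-1.718],[455.42,-135.34,105],[-1.5708,0,-1.718],step=35)
plan([455.42,-135.34,105],[-1.5708,0,-1.718],[679,27,90],[-1.5708,0,-1.718+np.radians(13.2)],step=40)
```

```text
319.5 110 [465.8 -57.6   8. ] [-78.4   -4.81  -1.17]
279.5 70.5 [454.4 -43.3   8. ] [-90.89  -4.82 -14.47]
360.5 70.5 [481.1 -47.3   8. ] [-90.87  -4.8   12.48]
285 200 [448.6 -86.8   8. ] [-47.03  -4.82 -13.86]
357.5 200 [474.9 -90.7   8. ] [-47.01  -4.8   12.75]
3 rows end [ 455.4 -135.3  105. ] [-1.571  0.    -1.718]
[[0.0, -0.0339, 0.0, -0.02, 0.0, -0.0], [-0.0, -0.034, 0.0, -0.02, 0.0, -0.0], [-0.0, -0.0339, 0.0, -0.02, 0.0, -0.0]]
7 rows end [679.  27.  90.] [-1.5708  0.     -1.4871]
[[-0.0276, 0.0021, 0.0282, 0.0, -1.89, -0.0], [-0.0267, 0.0021, 0.0291, 0.0, -1.89, -0.0], [-0.0257, 0.0022, 0.0299, 0.0, -1.89, -0.0], [-0.0247, 0.0021, 0.0308, 0.0, -1.89, -0.0], [-0.0237, 0.0022, 0.0316, 0.0, -1.89, -0.0], [-0.0226, 0.0021, 0.0323, 0.0, -1.89, -0.0], [-0.0216, 0.0022, 0.0331, 0.0, -1.89, -0.0]]
```

Call:
send_rows([
  [0,-0.01,0,0,0,0],
  [0,-0.03,0,0,0,0],
  [0,-0.034,0,0,0,0],
  [0,-0.028,0,0,0,0],
  [0,0,0,0,0,0],
])

```text
clock: 9.05
eef_pos: [457.4, -135.5, 108.4]
tcp_rot: [-1.565, -0.001, -1.719]
contact_force: [-0.7, -0.0, -0.2]
opening: 0.31
```

Call:
send_rows([
  [-0.0275,0.002,0.028,0,-1.9,0],
  [-0.0265,0.002,0.029,0,-1.9,0],
  [-0.0255,0.002,0.03,0,-1.9,0],
  [-0.0245,0.002,0.031,0,-1.9,0],
  [-0.0235,0.002,0.0315,0,-1.9,0],
  [-0.0225,0.002,0.0325,0,-1.9,0],
  [-0.0215,0.002,0.033,0,-1.9,0],
  [0,0,0,0,0,0],
])

```text
clock: 9.85
eef_pos: [681.7, 29.4, 89.7]
tcp_rot: [-1.569, 0.001, -1.483]
contact_force: [0.7, 0.3, -0.5]
opening: 0.306
```

Call:
send_rows([
  [0,0,0,0,0,0],
  [0,0,0,0,0,0],
  [0,0,0,0,0,0],
])

```text
clock: 10.15
eef_pos: [677.3, 25.6, 90.2]
tcp_rot: [-1.572, 0.0, -1.487]
contact_force: [-0.2, 0.1, -0.3]
opening: 0.302
```

Run:
```python
from rig import r, imaging
from h import *
s=r.sense();print(s["clock"],s["eef_pos"],s["tcp_rot"],s["opening"],s["contact_force"])
d=imaging.grab_frame("wrist");np.savez("w9.npz",**d);cv2.imwrite("pics/w9.png",d["frame"][:,:,::-1])
d=imaging.grab_frame("scene");np.savez("s9.npz",**d);cv2.imwrite("pics/s9.png",d["frame"][:,:,::-1])
```

```text
10.15 [677.32601448  25.58679757  90.184325  ] [-1.57225554e+00  8.92291459e-05 -1.48743861e+00] 0.3022752362376949 [-0.20663031  0.09335833 -0.29810798]
```

View pics/w9.png

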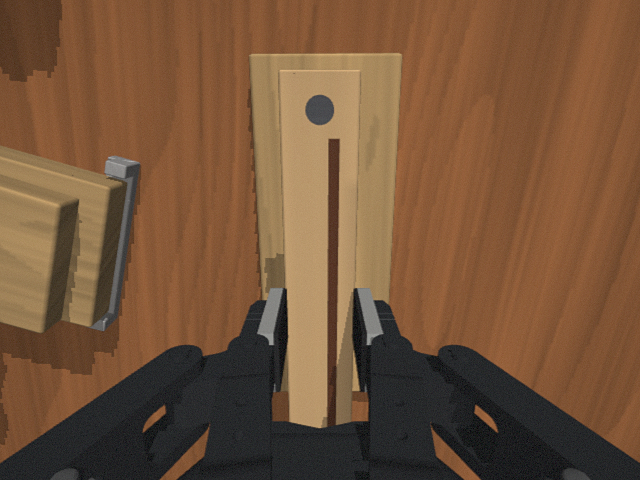

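View pics/s9.png

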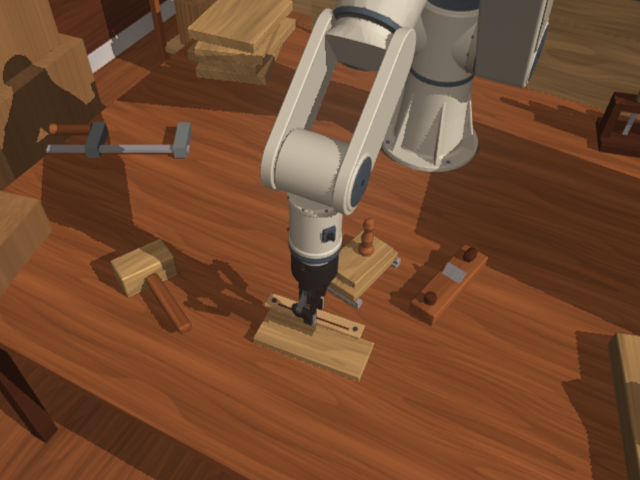

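The wrist view shows the strip level over the panel, with the panel edges running from (251,54) to ~(287,392) on the left and (401,54) to ~(360,390) on the right. The scene view shows clear space around the post and stack. Next I'll fit the edges.

```bash
cat > fitp.py <<'E'
from h import *
def fit(fn,pos,rpy,zs,zp):
    d=dict(np.load(fn));f=cv2.cvtColor(d["frame"],cv2.COLOR_RGB2LAB).astype(float)
    hs=cv2.cvtColor(d["frame"],cv2.COLOR_RGB2HSV).astype(float)
    a=cv2.GaussianBlur(f[...,1],(3,3),0)  # a: reddish bench higher
    T=R.from_euler('xyz',rpy);t=np.array(pos)
    def edge(v,lo,hi):
        g=np.abs(np.diff(a[v,lo:hi]));i=int(np.argmax(g))
        if 0<i<len(g)-1:
            p=g[i-1],g[i],g[i+1];i+=(p[0]-p[2])/(2*(p[0]-2*p[1]+p[2])+1e-9)
        return lo+i+.5
    def loc(u,v,z):return T.inv().apply(px2w(d,u,v,z)-t)
    out={}
    for nm,rng,lohi,z in(("PL",range(80,280,3),lambda v:(int(251+(v-54)*.047)-10,int(251+(v-54)*.047)+10),zp),("PR",range(80,280,3),lambda v:(int(401-(v-54)*.047)-10,int(401-(v-54)*.047)+10),zp)):
        P=np.array([loc(edge(v,*lohi(v)),v,z) for v in rng])[:,[0,2]]
        for _ in range(3):
            c=np.polyfit(P[:,0],P[:,1],1);e=P[:,1]-np.polyval(c,P[:,0]);P=P[np.abs(e)<max(1.0,2*e.std())]
        out[nm]=c;print(nm,len(P),"z at x=0",c[1].round(2),"slope deg",np.degrees(np.arctan(c[0])).round(2),"rms",e.std().round(2))
    return d,loc,a
if __name__=="__main__":
    d,loc,a=fit("w9.npz",[677.33,25.59,90.18],[-1.5723,0,-1.4874],95,18)
    for v in list(range(46,62)): print(v,a[v,[265,320,390]].round(0),end=';')
    print()
    for v in range(380,402): print(v,a[v,[280,283,359,361]].round(0),end=';')
    print()
    big=cv2.resize(d["frame"][40:440,240:410,::-1],None,fx=3.5,fy=1.4,interpolation=cv2.INTER_CUBIC);cv2.imwrite("pics/b9.png",big)
    for (u,v) in((279.5,70.5),(360.5,70.5),(319.5,110)):print(loc(u,v,95))
    for (u,v) in((251,53.5),(401,53.5)):print(loc(u,v,18))
E
python3 fitp.py
```

```text
PL 67 z at x=0 -37.67 slope deg 0.17 rms 0.15
PR 67 z at x=0 41.74 slope deg 0.23 rms 0.07
46 [143. 144. 144.];47 [143. 144. 144.];48 [143. 144. 144.];49 [144. 144. 144.];50 [144. 144. 144.];51 [144. 144. 144.];52 [143. 142. 141.];53 [139. 138. 136.];54 [136. 135. 134.];55 [134. 135. 133.];56 [134. 134. 133.];57 [134. 134. 134.];58 [134. 134. 134.];59 [134. 134. 134.];60 [133. 134. 133.];61 [133. 134. 133.];
380 [129. 132. 130. 128.];381 [129. 132. 130. 128.];382 [130. 132. 131. 129.];383 [130. 132. 131. 129.];384 [129. 131. 131. 129.];385 [129. 132. 131. 128.];386 [129. 132. 132. 127.];387 [129. 132. 132. 128.];388 [129. 131. 132. 128.];389 [130. 131. 131. 129.];390 [130. 132. 132. 129.];391 [133. 135. 134. 132.];392 [138. 138. 138. 137.];393 [141. 140. 140. 140.];394 [141. 139. 140. 140.];395 [140. 139. 139. 140.];396 [140. 140. 139. 140.];397 [140. 140. 140. 140.];398 [140. 140. 140. 140.];399 [140. 140. 140. 140.];400 [140. 141. 140. 140.];401 [140. 141. 141. 142.];
[-91.1410086   -4.79833893 -14.40904762]
[-91.12249978  -4.83888557  12.55598951]
[-78.64143006  -4.818353    -1.09893868]
[-107.57436389   72.23472091  -36.33719824]
[-107.5160229    72.11892979   40.66825653]
```

View pics/b9.png

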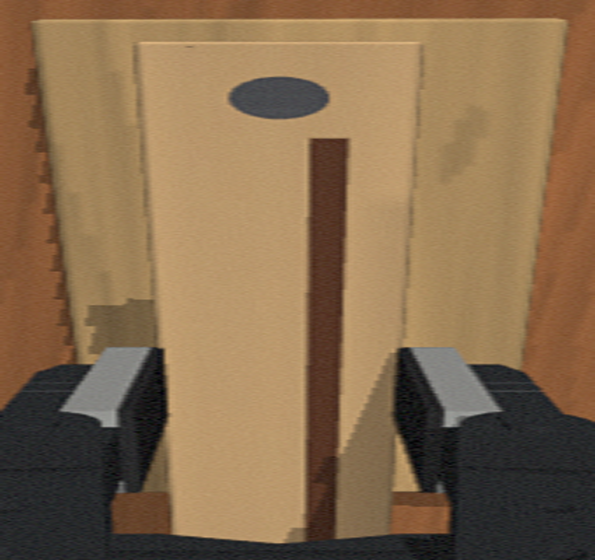

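Run:
```python
from fitp import *
d,loc,a=fit("w9.npz",[677.33,25.59,90.18],[-1.5723,0,-1.4874],95,18)
f=loc(320,53,18);b=loc(282,392.2,18);b2=loc(360,392.2,18);print(f,b,b2,"panel cx",(f[0]+(b[0]+b2[0])/2)/2,"len",b[0]-f[0])
g=cv2.GaussianBlur(d["frame"].astype(float).sum(2),(3,3),0)
for nm,c0,c1 in(("SL",279.5,286),("SR",360.5,355.5)):
    P=[]
    for v in range(75,285,3):
        c=c0+(v-70)/(285-70)*(c1-c0);lo=int(c-6);x=np.abs(np.diff(g[v,lo:lo+13]));P.append(loc(lo+np.argmax(x)+.5,v,95)[[0,2]])
    P=np.array(P)
    for _ in range(4):
        c=np.polyfit(P[:,0],P[:,1],1);e=P[:,1]-np.polyval(c,P[:,0]);P=P[np.abs(e)<max(.5,1.5*e.std())]
    print(nm,len(P),c[1],np.degrees(np.arctan(c[0])),e.std())
```

```text
PL 67 z at x=0 -37.67 slope deg 0.17 rms 0.15
PR 67 z at x=0 41.74 slope deg 0.23 rms 0.07
[-107.7814808    72.18143731   -0.9015968 ] [101.23607814  72.22016293 -26.65559173] [101.17870056  72.14087853  26.07152005] panel cx -3.2870457235053223 len 209.01755893619992
SL 70 -14.521075187713514 -0.0515372446943436 0.11012177317498405
SR 61 11.969222114425358 -0.06011336636788929 0.11596587547567358
```

Call:
send_rows([
  [-0.0007,0.015,0.001,0,-0.25,0],
  [-0.0007,0.018,0.0011,0,0,0],
  [-0.0008,0.016,0.0011,0,0,0],
  [0,0.009,0,0,0,0],
  [0,0,0,0,0,0],
  [0,0,0,0,0,0],
  [0,0,0,0,0,0],
])

```text
clock: 10.95
eef_pos: [682.0, 28.9, 32.8]
tcp_rot: [-1.57, 0.0, -1.482]
contact_force: [0.6, 0.1, -0.9]
opening: 0.307
```

Run:
```python
from rig import r, imaging
from h import *
s=r.sense();print(s["clock"],s["eef_pos"],s["tcp_rot"],s["opening"],s["contact_force"])
d=imaging.grab_frame("wrist");np.savez("w10.npz",**d);cv2.imwrite("pics/w10.png",d["frame"][:,:,::-1])
```

```text
10.95 [681.95077842  28.85261648  32.83553293] [-1.57025308e+00  7.60365210e-05 -1.48215026e+00] 0.30699321594798623 [ 0.60386653  0.14663038 -0.92254169]
```

View pics/w10.png

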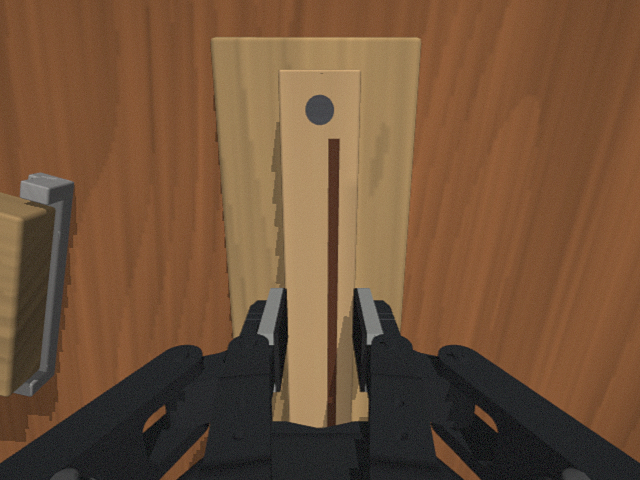

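The strip (280–360 at row 71) is now slightly right of the panel's centre (212–420 at row 40). I'll refit.

```bash
cat > fit2.py <<'E'
from h import *
def ledge(d,loc,rows,col,z,w=7,ch=1):
    L=cv2.cvtColor(d["frame"],cv2.COLOR_RGB2LAB).astype(float);g=cv2.GaussianBlur(L[...,1] if ch else L.sum(2)*1.0,(3,3),0);P=[]
    for v in rows:
        lo=int(col(v)-w);x=np.abs(np.diff(g[v,lo:lo+2*w+1]));i=int(np.argmax(x));k=0.
        if 0<i<len(x)-1:k=(x[i-1]-x[i+1])/(2*(x[i-1]-2*x[i]+x[i+1])+1e-9)
        P.append(loc(lo+i+k+.5,v,z)[[0,2]])
    P=np.array(P)
    for _ in range(5):
        c=np.polyfit(P[:,0],P[:,1],1);e=P[:,1]-np.polyval(c,P[:,0]);P=P[np.abs(e)<max(.4,1.7*e.std())]
    return c[1],np.degrees(np.arctan(c[0])),len(P),e.std()
def mk(d,pos,rpy):
    T=R.from_euler('xyz',rpy);t=np.array(pos)
    return lambda u,v,z:T.inv().apply(px2w(d,u,v,z)-t)
E
python3 - <<'E'
from fit2 import *
d=dict(np.load("w10.npz"));loc=mk(d,[681.95,28.85,32.84],[-1.5703,0,-1.4822])
zs=32.84-3.2+8
ln=lambda u0,v0,u1,v1:(lambda v:u0+(v-v0)*(u1-u0)/(v1-v0))
for nm,c,z,ch in(("PL",ln(212,40,230,292),18,1),("PR",ln(420,40,404,292),18,1),("SL",ln(279.5,70,286,285),zs,0),("SR",ln(360.5,70,355.5,285),zs,0)):
    print(nm,np.round(ledge(d,loc,range(80,280,3),c,z,ch=ch),3))
L=cv2.cvtColor(d["frame"],cv2.COLOR_RGB2LAB)[...,1].astype(int)
print(L[34:44,[230,320,400]].T, L[66:75,[300,340]].T)
print(cv2.cvtColor(d["frame"],cv2.COLOR_RGB2LAB)[66:76,[300,340],0].T)
for v in(37.5,38,):print("panel front",loc(320,v,18))
print("strip front",loc(320,70,zs), "dot",loc(319.7,109.7,zs))
E
```

```text
PL [-4.2252e+01 -6.1000e-02  6.7000e+01  1.1100e-01]
PR [ 3.6635e+01 -7.0000e-02  6.7000e+01  4.1000e-02]
SL [-14.721  -0.104  67.      0.08 ]
SR [13.486  1.071 60.     0.196]
[[145 145 142 132 135 133 134 135 133 133]
 [143 144 142 135 134 135 134 134 137 135]
 [143 144 143 134 136 135 135 132 133 133]] [[135 133 132 134 135 135 133 134 134]
 [133 134 132 135 136 135 135 135 135]]
[[147 145 146 149 175 162 153 156 151 155]
 [147 148 150 146 178 166 155 155 155 155]]
panel front [-104.61017856   14.83953372   -0.94315294]
panel front [-104.44255562   14.83953371   -0.94317329]
strip front [-91.31030026  -4.80047159  -0.94896113] dot [-78.7631613   -4.80052335  -1.05325809]
```

Call:
send_rows([
  [0.0008,0,-0.0009,0,0,0],
  [0.0009,0,-0.0009,0,0,0],
  [0,0.003,0,0,0,0],
  [0,0.002,0,0,0,0],
  [0,0,0,0,0,0],
  [0,0,0,0,0,0],
  [0,0,0,0,0,0],
  [0,0,0,0,0,0],
])

```text
clock: 11.8
eef_pos: [679.8, 27.0, 27.3]
tcp_rot: [-1.571, 0.0, -1.482]
contact_force: [0.3, -0.4, -0.3]
opening: 0.31
```

```bash
cat > m.py <<'E'
import sys
from rig import r, imaging
from fit2 import *
s=r.sense();print(s["clock"],s["eef_pos"],s["tcp_rot"],s["opening"],s["contact_force"])
n=sys.argv[1]
d=imaging.grab_frame("wrist");np.savez(n+".npz",**d);cv2.imwrite(f"pics/{n}.png",d["frame"][:,:,::-1])
loc=mk(d,s["eef_pos"],s["tcp_rot"]);zs=s["eef_pos"][2]-3.2+8
L=cv2.cvtColor(d["frame"],cv2.COLOR_RGB2LAB)[...,1].astype(float)
row=30+np.argmax(-np.diff(cv2.GaussianBlur(L[:,315:326],(1,3),0).mean(1)[20:60]))-10+.5
x=np.median(L[60:66],0);dx=np.diff(cv2.GaussianBlur(x[None],(3,1),0)[0]);ul=150+np.argmin(dx[150:300]);ur=330+np.argmax(dx[330:470]);print(row,ul,ur)
ln=lambda u0,k:(lambda v:u0+(v-63)*k)
res={}
for nm,c,z,ch in(("PL",ln(ul,.07),18,1),("PR",ln(ur,-.065),18,1),("SL",ln(279.5,.03),zs,0)):
    res[nm]=ledge(d,loc,range(80,280,3),c,z,ch=ch,w=9 if ch else 7);print(nm,np.round(res[nm],3))
print("panel z",(res["PL"][0]+res["PR"][0])/2,"width",res["PR"][0]-res["PL"][0],"strip z",loc(320,70,zs)[2],"panel cx",loc(320,row,18)[0]+105,"strip cx",loc(320,70,zs)[0]+90)
E
python3 m.py w11
```

```text
11.8 [679.79951264  26.96513361  27.32091935] [-1.57118788e+00  1.13274235e-04 -1.48211937e+00] 0.31015881411487073 [ 0.26322018 -0.43615513 -0.34986652]
28.5 213 429
PL [-3.99e+01 -4.20e-02  6.60e+01  9.30e-02]
PR [ 3.8883e+01 -9.3000e-02  6.7000e+01  3.9000e-02]
SL [-1.4667e+01 -4.3000e-02  6.7000e+01  6.3000e-02]
panel z -0.5086527528773388 width 78.78355589550883 strip z -0.9018921889427202 panel cx -1.5246139761928674 strip cx -1.3300573069629422
```

View pics/w11.png

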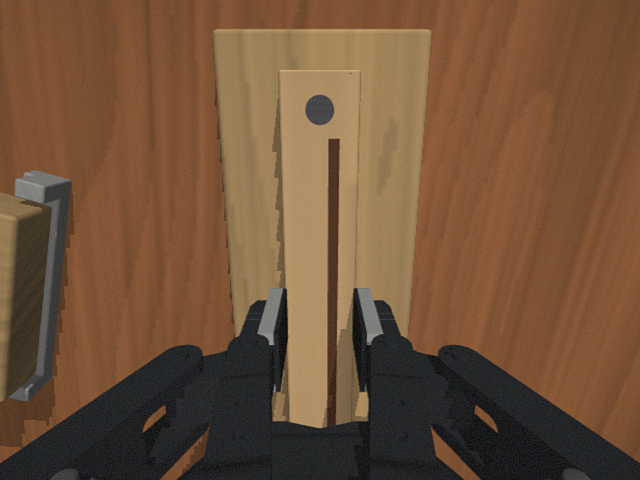

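The strip is centred to within 0.4 mm and aligned to within 0.1°. I'll lower it gently.

Call:
send_rows([
  [0,0.0015,0.0003,0,0,0],
  [0,0.0015,0,0,0,0],
  [0,0.0015,0,0,0,0],
  [0,0.0007,0,0,0,0],
  [0,0,0,0,0,0],
  [0,0,0,0,0,0],
])

```text
clock: 12.45
eef_pos: [680.1, 27.0, 22.1]
tcp_rot: [-1.571, 0.0, -1.482]
contact_force: [0.0, 0.2, -0.3]
opening: 0.308
```

Call:
send_rows([
  [0,0.0004,0,0,0,0],
  [0,0.0003,0,0,0,0],
  [0,0,0,0,0,0],
  [0,0,0,0,0,0],
])

```text
clock: 12.85
eef_pos: [680.1, 27.0, 21.4]
tcp_rot: [-1.571, 0.0, -1.482]
contact_force: [0.6, -1.0, -0.1]
opening: 0.311
```

Call:
send_rows([
  [0,0.0003,0,0,0,0],
  [0,0.0002,0,0,0,0],
  [0,0,0,0,0,0],
  [0,0,0,0,0,0],
])

```text
clock: 13.25
eef_pos: [680.1, 27.0, 21.2]
tcp_rot: [-1.571, 0.0, -1.482]
contact_force: [-0.7, -0.2, 5.1]
opening: 0.309
```

```bash
python3 m.py w12
```

```text
13.25 [680.10700696  27.01140322  21.24947622] [-1.57111796e+00  9.04870566e-05 -1.48210763e+00] 0.3092360313294616 [-0.71783028 -0.18766208  5.05634715]
24.5 208 433
PL [-4.018e+01 -6.300e-02  6.600e+01  9.200e-02]
PR [ 3.8565e+01 -7.4000e-02  6.7000e+01  4.2000e-02]
SL [-1.4614e+01  4.6000e-02  6.7000e+01  6.3000e-02]
panel z -0.8075756291326925 width 78.74531763028497 strip z -0.9164134524068056 panel cx -1.4991869264850948 strip cx -1.2936703334653856
```

Contact is made at 5 N, with the strip centred. I'll release and rise.

Call:
send_rows([
  [0,0,0,0,0,0],
  [0,0,0,0,0,0],
  [0,0,0,0,0,0],
  [0,0,0,0,0,0],
  [0,0,0,0,0,0],
], gripper=0.5)

```text
clock: 13.8
eef_pos: [680.0, 27.0, 20.8]
tcp_rot: [-1.571, 0.0, -1.482]
contact_force: [-0.2, 0.2, -0.7]
opening: 0.501
```

Call:
send_rows([
  [0,-0.005,0,0,0,0],
  [0,-0.015,0,0,0,0],
  [0,-0.03,0,0,0,0],
  [0,-0.04,0,0,0,0],
  [0,-0.04,0,0,0,0],
  [0,-0.02,0,0,0,0],
  [0,0,0,0,0,0],
  [0,0,0,0,0,0],
])

```text
clock: 14.6
eef_pos: [680.2, 27.0, 172.0]
tcp_rot: [-1.57, 0.0, -1.482]
contact_force: [0.6, -0.2, -1.1]
opening: 0.5
```

Run:
```python
from rig import r, imaging
from h import *
s=r.sense();print(s["clock"],s["eef_pos"],s["tcp_rot"],s["opening"],s["contact_force"])
d=imaging.grab_frame("wrist");np.savez("w13.npz",**d);cv2.imwrite("pics/w13.png",d["frame"][:,:,::-1])
d=imaging.grab_frame("scene");np.savez("s13.npz",**d);cv2.imwrite("pics/s13.png",d["frame"][:,:,::-1])
```

```text
14.6 [680.24966219  26.98722444 171.966827  ] [-1.56973924e+00  4.64560826e-05 -1.48215096e+00] 0.4998621341464306 [ 0.60983716 -0.19964044 -1.12597877]
```

View pics/w13.png

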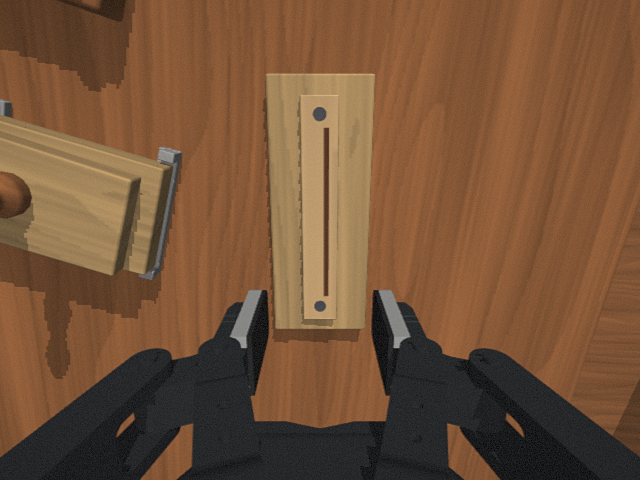

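View pics/s13.png

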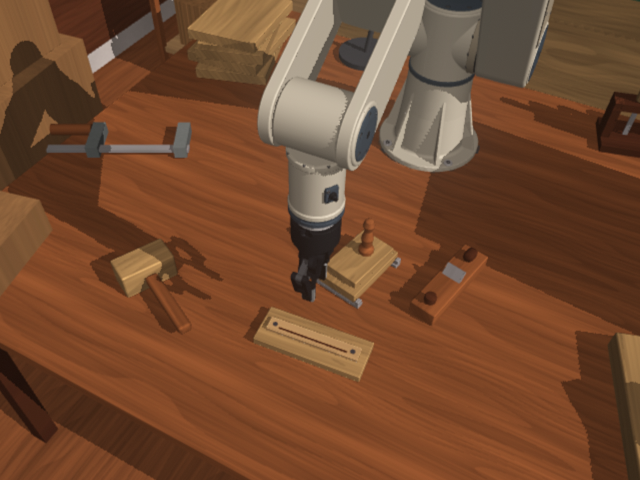

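The wrist view shows the strip flat and centred on the panel, with panel corners at (267,74) and (375,74) and strip corners at (301,95) and (338,95). Post and stack are standing. One numeric check before handing in.

Run:
```python
from h import *
d=dict(np.load("w13.npz"))
W=lambda L,z:np.array([px2w(d,u,v,z)[:2] for u,v in L])
p=W([(267,73.5),(375,73.5),(364.5,328.5),(275.5,329)],18);s=W([(301.3,95.3),(338.3,95.3),(336.3,319),(304,319)],26);dt=W([(319.7,114),(320,306.5)],26)
yaw=lambda a:np.degrees(np.arctan2(*((a[0]+a[1])/2-(a[2]+a[3])/2)[[1,0]]))
print(p.mean(0),s.mean(0),dt.mean(0),yaw(p),yaw(s),np.degrees(np.arctan2(*(dt[0]-dt[1])[[1,0]])))
# scene-view diff before/after
a=dict(np.load("scene0.npz"));b=dict(np.load("s13.npz"))
df=np.abs(a["frame"].astype(int)-b["frame"]).sum(2)
for n,(x0,x1,y0,y1) in dict(plane=(412,490,245,325),mallet=(110,190,240,335),stack=(345,402,215,275),panel_outline=(250,380,355,382)).items():print(n,(df[y0:y1,x0:x1]>90).mean().round(4))
```

```text
[679.61186106  29.26943438] [679.28076742  28.7657581 ] [679.21773407  28.33144929] 94.8672196014573 95.15413688390295 95.14798817201937
plane 0.0
mallet 0.1872
stack 0.0012
panel_outline 0.0026
```

Run:
```python
from rig import r
print(r.sign_off())
```

```text
the job is handed in; nothing more can be done
None
```

The pattern strip is out from under the boards and lying flat on the blank panel, let go. I handed the job in at about 14.7 s; no verdict was reported.

**How it was done:** I gripped the strip's free end (−y side) with the tool tilted back 15°, so the wrist camera stayed clear of the post. I drew it straight out along its own axis, then regrasped it at its middle. I lowered it onto the panel until I felt about 5 N of contact, then let go and raised the arm clear.

**Last checks:**
- **Placement:** the strip is within about 1 mm of the panel's centre. Its angle reads about 0.3° off the panel's long edges in the last picture, and within about 0.1° just before release. Both are within what I could measure.
- **Stack, post, plane and panel:** comparing scene pictures from before and after shows no visible change in the plane, the stack and post, or the panel's outline.
- **Mallet:** about 19% of the pixels around it changed. I put that down to the arm's shadow, as the mallet looks in place and the arm never went near it.
- **Tin:** the arm hid it in the last scene picture, so I did not check it at the end. The arm passed it without contact during the pull, and it stood upright in the later wrist pictures.

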